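# Load a circuit board into a sloping test fixture

### The job

Load the sloping test fixture: thread the circuit board, components up and its larger hole on the thicker pin, over the two locating pins until it lies fully down on its rests, then thread the hold-down plate over the same pins, larger hole on the thicker pin again, until all its pushers stand on the board. Then swing the toggle clamp's handle over and down until the clamp is fully shut on the plate, and let go. Do not force the parts on to the pins, and leave the other things on the bench alone.

Things in the scene. Friction and masses are not known exactly. Their poses are not given: they have to be found in the camera images.
- fixture: the sloping test fixture: grey steel console, 190 mm deep, 230 mm wide, 35 mm high in front, 145 mm at the back, its top sloping up away from the robot at 30 degrees; on it the nest with the two pins and, left of the nest, a toggle clamp. Origin: centre of its underside; x points to its back, y to its left, z up. Does not move during a run
- nest: pale probe plate on the slope, 112 x 156 mm. Origin: centre of its face. x up the slope, y across to the left, z square out of the face, along the pins (30 degrees off vertical, leaning towards the console's front). Four black rests, 11 mm square, 6 mm high, stand at x = +-38, y = +-58 mm; a seated board lies on them. The gold probes between them are lower
- pin_thick (a point): on the axis of the thick steel locating pin (8 mm diameter), at x = 30, y = 48 mm in the nest's frame, 9 mm above its face: the level of a seated board's upper face. Both pins rise 48 mm from the face; the top 12 mm tapers to a blunt point
- pin_thin (a point): the same point of the thin steel locating pin (5 mm diameter), at x = -30, y = -48 mm in the nest's frame
- board: green circuit board, 90 (x) x 130 (y) x 3 mm, about 160 g, lying components up on the bench. Origin: centre of its underside; z out of the component side; a green terminal block stands along its -y edge. Two through holes: 9.2 mm diameter at x = 30, y = 48 mm and 6.2 mm at x = -30, y = -48 mm. Seated, its axes match the nest's and its origin is 6 mm above the nest's
- board_grip (a point): top centre of the dark finned heatsink in the board's middle, to grip it by: 24 mm wide in x, 50 mm long in y, 26 mm high; this point is 29 mm above the board's origin. Beside it (to +x and -x) the board is bare but for flat chips; the other parts, towards the y ends, are at most 13 mm high
- board_thick (a point): centre of the board's larger hole at its upper face; meets pin_thick when the board is home
- board_thin (a point): centre of the board's smaller hole at its upper face; meets pin_thin when the board is home
- plate: hold-down plate, about 220 g: black laminate, 90 (x) x 140 (y) x 5 mm, with a 42 x 62 mm window, on four white pushers, 8 mm diameter, 16 mm long, at x = +-38, y = +-58 mm. Origin: centre, level with the pushers' feet; z up. Two holes, rimmed with steel, as in the board. Seated on the board, its axes match the nest's and its origin is 9 mm above the nest's
- plate_grip (a point): middle of the plate's aluminium bridge handle: a flat bar along y over the window, 12 mm wide in x, 16 mm high, 71 mm clear between its posts; this point is 56 mm above the plate's origin, the bar's top 64 mm, the plate's own top 21 mm
- plate_thick (a point): on the axis of the plate's larger hole, level with the pushers' feet (16 mm below the plate); meets pin_thick when the plate is home
- plate_thin (a point): the same for the plate's smaller hole; meets pin_thin when the plate is home
- clamp (a joint): angle of the toggle clamp's handle, rad: 0 open (handle stands up from the slope, leaning 15 degrees outwards to the nest's +y), 1.31 shut (handle lies parallel to the slope, pointing to the nest's +y). It stays where left; swinging it takes about 4 N at the grip. Its linkage lowers the clamp arm on to the plate's +y end; shut, the pad just touches a plate that is fully home
- clamp_pivot (a point): the handle's pivot, at x = 0, y = 110, z = 50 mm in the nest's frame; the handle turns about the line through it along the nest's x. The clamp arm's own pivot is 18 mm nearer to the nest; open, the arm stands up beside the handle to 92 mm above the nest's face
- clamp_grip (a point): middle of the black grip on the clamp's handle, 80 mm from the pivot; the grip is 12 mm thick along the nest's x and 16 mm across, and runs from 40 to 108 mm from the pivot
- reel: bystander: bare metal solder reel, 62 mm diameter, 58 mm high, standing upright; origin: centre of its underside
- meter: bystander: grey hand multimeter on its back, 150 x 76 x 42 mm; origin: centre of its underside
- screwdriver: bystander: screwdriver with a black handle, about 190 mm long, lying on the bench; origin on its underside
- iron_stand: bystander: dark soldering iron stand with its iron, base 100 x 75 mm, about 90 mm high; origin: centre of its underside
Not all that is in view belongs to the job. What is shaped like the board but blue, pink or purple is not meant.

How it is judged:
By the outcome, as a careful person would: the job done as asked, in the order asked, and still so for the second after the job is handed in, with the robot touching nothing.
It also fails if it takes over 72 s, if anything falls off the work surface, if the arm or the gripper's body presses on something with over 40 N, if the wrist force passes 120 N, or if a joint passes its speed limit or range.

### The arm

A 6-joint arm with a two-finger parallel gripper is mounted at the origin on the work surface. World frame = base frame: x ahead of the robot, y to its left, z up, the work surface at z = 0. Lengths are in m, angles in rad, forces in N, time in s.
With the tool pointing down it reaches from about 0.25 to 0.775 m from the base axis. Payload 4 kg.
Tool frame: the origin (TCP) lies at the very end of the fingers, on their centre line; the grasp point (between the pads) lies 19 mm behind it; z points along the fingers, y is the line along which they close (so a half turn about z gives the same grasp; the last joint's range is limited). The gripper opens to 94 mm and grips with 3 to 60 N. Pads are 16 mm wide; open, the fingers measure 119 mm over their backs; the gripper's body (75 mm by 177 mm) begins 78 mm behind the grasp point.
Start: joints at [1.126, 0.087, 1.371, -0, 1.684, -0.103], TCP at [0.184, 0.518, 0.206] pointing down, gripper open.
Joint ranges: [-3.1, 3.1], [-0.76, 2.03], [0.27, 2.55], [-1.08, 4.22], [0.17, 2.65], [-2.57, 2.57]. Speed limits (rad/s): [2.79, 2.79, 3.14, 3.14, 3.14, 3.14].

### API

Orientations are given as [roll, pitch, yaw] about the fixed x, y, z axes, in that order (R = Rz(yaw) Ry(pitch) Rx(roll)).
In Python, from bench import robot, vision gives the robot as it stands.
- The arm moves only by the shell command python3 -m crank 'ROWS'. ROWS is JSON, a list of rows, each a list of 3 entries, a list of its own where there are three numbers: the closure, from 0 (fully open) to 1 (shut), then the shift along the tool's x, y, z in m, then the turn, a rotation vector about the tool's x, y, z in degrees. A call has 1 to 8 rows; each row shifts and turns the commanded pose from where the row before left it, along the tool's axes as they then stand; what a row does not reach is not made up. A row lasts 1/10 s, in which the tool goes at most 50 mm and 8.59 degrees, less where a joint would pass 70% of its speed; a pose out of reach is approached as far as the arm can. A call with a gripper value outside its range is refused whole. The fingers move at their own pace and stop on an object; the grip force is fixed at half the most. Time passes only in rows, so rows that do not move let the fingers close. It gives the time, the measured TCP pose, the force, the opening and the grip force at its end, in the units of the state.
- robot.get_obs(): the state, without advancing time (a new reading comes with each control period).
- vision.snapshot(name): name is "side" or "top"; returns a dict with "color" (400x640x3 uint8, red, green, blue), "z_map" (400x640 float32, m along the optical axis (not along the pixel's ray), 0 where there is no reading), "fx", "fy", "cx", "cy" (pixels), "dist" ([k1, k2, p1, p2, k3] as OpenCV has them; the pictures are not rectified), "R" (3x3) and "t" (3): a world point X has camera coordinates R X + t. Camera axes: x right, y down, z forward; pixel columns grow to the right and rows downward; lengths in m; the calibration is good to about 2 mm. A picture is of the moment at which its call begins.
- robot.close_job(): hands the job in; it is judged then, once.
The state is a dict: "time": time; "joint_positions": joint angles; "qvel": joint speeds; "joint_torque": joint torques, N m; "tool_pos": TCP position; "ee_rot": TCP orientation; "wrist_force": force on the tool from outside, world axes, zero at the start; "wrist_torque": the same for the moment, N m; "width": finger opening in m; "finger_force": force on a finger pad.
Only numpy, scipy, OpenCV 4.12 (cv2) and the standard library are available. Lean on these libraries where they do the work, as an engineer would, in place of code of your own. Each camera call takes 0.05 s, during which the arm holds its last target. There are 200 camera calls.

## Working session

There is one attempt and no reset: what is moved stays moved. The work goes in short steps, Python scripts to look and compute and a shell command to move; the robot and the scene stay as the last step left them, time stands still between calls to the robot, and variables do not carry over. Pictures are saved under pics/ and viewed, at most 10 in all, crops included, and the job is handed in when it is done.

```bash
ls; mkdir -p pics; python3 - <<'E'
from bench import robot, vision
import cv2, numpy as np
o=robot.get_obs(); print(o)
for n in ["top","side"]:
    s=vision.snapshot(n); cv2.imwrite(f"pics/{n}0.png",s["color"][:,:,::-1]); np.savez(f"{n}0.npz",**s)
    print(n,s["fx"],s["fy"],s["cx"],s["cy"],s["dist"],np.round(s["R"],3).tolist(),s["t"])
E
```

```text
pics
{'time': 0.0, 'joint_positions': array([ 1.12591361e+00,  8.79457368e-02,  1.37223923e+00, -3.16849776e-05,
        1.68361905e+00, -1.03100253e-01]), 'qvel': array([-0.00068313,  0.00055729, -0.00026483,  0.00056022, -0.00195787,
        0.00049664]), 'joint_torque': array([ 3.95892976e-04, -3.40165758e+01, -3.02431369e+01,  7.18233478e-02,
        3.27528280e-02, -1.53414721e-04]), 'tool_pos': array([0.18411656, 0.51767812, 0.20431689]), 'ee_rot': array([-3.13938980e+00, -1.96263469e-04,  2.79980644e+00]), 'wrist_force': array([-0.34014746, -0.02137176, -0.67482482]), 'wrist_torque': array([ 0.00139742, -0.01080657,  0.02471599]), 'finger_force': 0.0, 'width': 0.09373018059311428}
top 376.6895312860438 376.6895312860438 322.1405277485262 194.81387537805233 [-0.01610505  0.          0.          0.          0.        ] [[0.016, -1.0, 0.021], [-0.99, -0.019, -0.138], [0.138, -0.018, -0.99]] [-0.09164244  0.56154209  1.39666759]
side 391.41292828232974 391.41292828232974 321.17294150532393 196.23065990119517 [0.01651792 0.         0.         0.         0.        ] [[0.994, -0.107, -0.01], [-0.081, -0.692, -0.717], [0.07, 0.714, -0.697]] [-0.53633454  0.0738745   1.58192544]
```

View pics/top0.png

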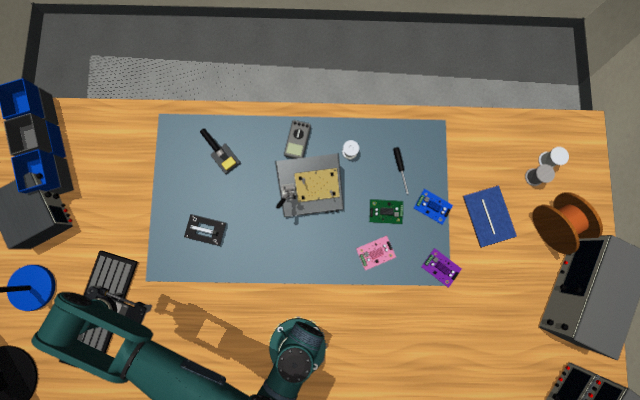

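View pics/side0.png

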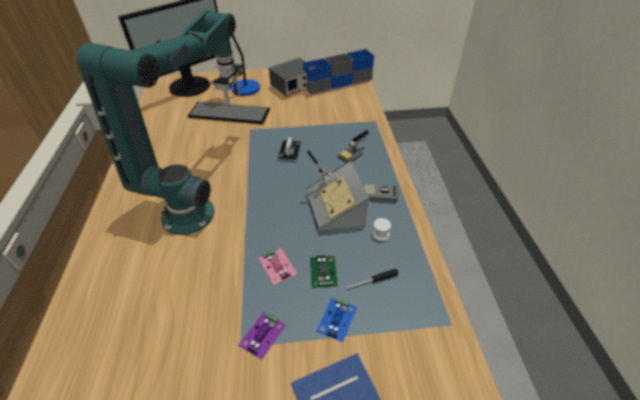

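The top view shows the plate at (205,229), the fixture at (312,187), and the green board at (386,211). The look-alikes are pink (376,252), blue (433,206) and purple (441,267). The green one is the only one that fits the description. I'll confirm it in an enlarged crop.

```bash
cat > h.py <<'E'
import numpy as np, cv2
from scipy.spatial.transform import Rotation as Ro
def K(s): return np.array([[s["fx"],0,s["cx"]],[0,s["fy"],s["cy"]],[0,0,1.]])
def cloud(s):
    "world xyz for all pixels (nan where none)"
    h,w=s["z_map"].shape; u,v=np.meshgrid(np.arange(w,dtype=float),np.arange(h,dtype=float))
    n=cv2.undistortPoints(np.stack([u,v],-1).reshape(-1,1,2),K(s),np.array(s["dist"],float)).reshape(h,w,2)
    z=s["z_map"].astype(float); z=np.where(z>0,z,np.nan)
    P=np.dstack([n[...,0]*z,n[...,1]*z,z]); return (P-np.array(s["t"]))@np.array(s["R"])
def ray(s,uv,zw):
    "world points at height zw for pixels"
    n=cv2.undistortPoints(np.array(uv,float).reshape(-1,1,2),K(s),np.array(s["dist"],float)).reshape(-1,2)
    R=np.array(s["R"]);c=-R.T@np.array(s["t"]); d=np.c_[n,np.ones(len(n))]@R
    return c+d*((zw-c[2])/d[:,2])[:,None]
def proj(s,X):
    return cv2.projectPoints(np.array(X,float).reshape(-1,1,3),cv2.Rodrigues(np.array(s["R"]))[0],np.array(s["t"],float),K(s),np.array(s["dist"],float))[0].reshape(-1,2)
def crop(im,u0,v0,w,h,k):
    return cv2.resize(im[v0:v0+h,u0:u0+w,::-1],None,fx=k,fy=k,interpolation=cv2.INTER_CUBIC)
E
python3 - <<'E'
from h import *
t=np.load("top0.npz"); s=np.load("side0.npz")
c=t["color"]; d=s["color"]
a=np.hstack([crop(c,355,190,50,37,8),crop(c,180,210,50,37,8)])
b=np.hstack([crop(c,270,148,80,60,5),crop(d,298,155,80,60,5)])
cv2.imwrite("pics/c1.png",np.vstack([a,b]))
P=cloud(t)
hsv=cv2.cvtColor(c,cv2.COLOR_RGB2HSV)
# board mask
def rect(m,zw):
    pts=np.argwhere(m)[:,::-1]; X=ray(t,pts,zw)
    r=cv2.minAreaRect((X[:,:2]*1000).astype(np.float32)); return r,len(pts)
m=np.zeros(c.shape[:2],bool); m[190:230,362:410]=1
g=m&(hsv[...,0]>45)&(hsv[...,0]<85)&(hsv[...,1]>120)
print("board",rect(g,.003))
m=np.zeros(c.shape[:2],bool); m[205:252,178:235]=1
g=m&(P[...,2]>.012); print("plate",rect(g,.021), np.nanmax(P[...,2][g]))
mt=P[...,2][m]; print("bench",np.nanmedian(P[240:280,170:250,2]))
E
```

```text
board (((507.7347717285156, -332.6578063964844), (125.99641418457031, 89.1975326538086), 89.25614166259766), 495)
plate (((425.2087097167969, 361.7467041015625), (141.40220642089844, 90.09661102294922), 77.17335510253906), 748) 0.06921423079477175
bench 0.0012474637052263277
```

View pics/c1.png

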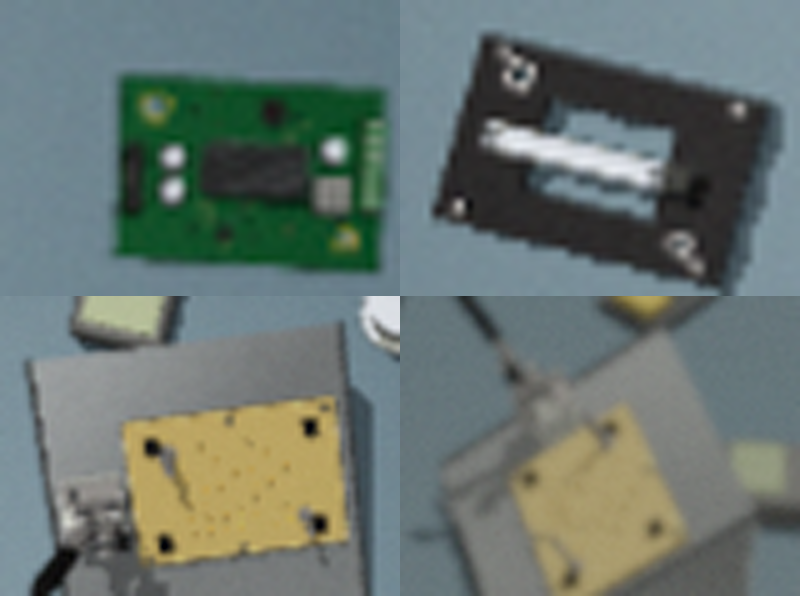

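The crop confirms the green board: heatsink in the middle, terminal block on its right (world −y) edge, holes at (374,203) and (398,220). The plate's holes are at (195,219) and (215,240), but I can't yet tell which is larger. Next I'll fit the poses.

```bash
cat > fit.py <<'E'
from h import *
from scipy.optimize import least_squares
t=np.load("top0.npz"); s=np.load("side0.npz")
def edges(img,mask,n=0): pass
def nestmask(d,box):
    h=cv2.cvtColor(d["color"],cv2.COLOR_RGB2HSV); m=np.zeros(h.shape[:2],np.uint8)
    u0,v0,u1,v1=box; m[v0:v1,u0:u1]=1
    m=m*((h[...,0]>15)&(h[...,0]<32)&(h[...,1]>70)&(h[...,2]>90)).astype(np.uint8)
    m=cv2.morphologyEx(m,cv2.MORPH_CLOSE,np.ones((5,5)))
    n,l,st,_=cv2.connectedComponentsWithStats(m); return l==1+np.argmax(st[1:,4])
out=[]
for d,box in((t,(285,160,350,212)),(s,(312,172,358,222))):
    m=nestmask(d,box); P=cloud(d); X=P[cv2.erode(m.astype(np.uint8),np.ones((3,3)))>0]; X=X[~np.isnan(X[:,0])]
    for _ in range(4):
        c=np.median(X,0) if _==0 else X.mean(0); n=np.linalg.svd(X-c)[2][2]; n*=np.sign(n[2]); X=X[abs((X-c)@n)<.004]
    tilt=np.degrees(np.arccos(n[2])); yaw=np.degrees(np.arctan2(-n[1],-n[0]))
    # in-plane rect via contour, plane fitted
    R=d["R"];cam=-R.T@d["t"]; pts=np.argwhere(m)[:,::-1].astype(float)
    q=cv2.undistortPoints(pts.reshape(-1,1,2),K(d),d["dist"].astype(float)).reshape(-1,2); dr=np.c_[q,np.ones(len(q))]@R
    Y=cam+dr*(((c-cam)@n)/(dr@n))[:,None]
    ey=np.cross(n,[1,0,0]);ey/=np.linalg.norm(ey);ex=np.cross(ey,n)
    r=cv2.minAreaRect((np.c_[(Y-c)@ex,(Y-c)@ey]*1000).astype(np.float32))
    C=c+ex*r[0][0]/1e3+ey*r[0][1]/1e3
    print("tilt",tilt,"yaw(n)",yaw,"rect",r[1],r[2],"centre",C, "n",n, len(X))
    out.append(C)
E
python3 fit.py
```

```text
tilt 29.974142563028625 yaw(n) 9.24387996979185 rect (115.45720672607422, 156.51742553710938) 9.8157320022583 centre [ 0.59121664 -0.06071077  0.09723729] n [-0.49312096 -0.08025578  0.86625096] 874
tilt 29.513325979404303 yaw(n) 7.440388873885384 rect (110.72660064697266, 159.92640686035156) 9.738030433654785 centre [ 0.59218845 -0.06367142  0.09455864] n [-0.48847813 -0.06379241  0.87024114] 545
```

```bash
cat > poses.py <<'E'
from fit import *
def nest(yaw): return Ro.from_euler("ZY",[yaw,-30],degrees=True).as_matrix()
E
python3 - <<'E'
from poses import *
# yaw from in-plane rect angle
for n,a in ((np.array([-.49312,-.08026,.86625]),9.816),(np.array([-.48848,-.0638,.87024]),9.738)):
    ey=np.cross(n,[1,0,0]);ey/=np.linalg.norm(ey);ex=np.cross(ey,n);a=np.radians(a)
    x=np.cos(a)*ex+np.sin(a)*ey;y=-np.sin(a)*ex+np.cos(a)*ey; print("yaw x,y",np.degrees(np.arctan2(x[1],x[0])),np.degrees(np.arctan2(-y[0],y[1])))
C=np.mean(out,0);print(C)
def two(u1,u2,z):
    X=ray(t,[u1,u2],z); d=X[0]-X[1]; print("mid",X.mean(0),"len",np.linalg.norm(d),"yaw",np.degrees(np.arctan2(d[1],d[0])-np.arctan2(96,60)))
two((373.9,202.9),(397.6,219.25),.003)
two((195-.5,219-.5),(215-.5,240.4-.5),.021)
N=nest(9);ov=[]
for k,(d,o) in enumerate(((t,(270,148)),(s,(298,155)))):
    im=crop(d["color"],o[0],o[1],80,60,5)
    for q,col in [([x,y,6],(0,0,255)) for x in(38,-38) for y in(58,-58)]+[([30,48,48],(255,0,0)),([-30,-48,48],(255,0,0)),([30,48,0],(0,255,0)),([-30,-48,0],(0,255,0)),([0,110+80*.2588,50+80*.966],(255,0,255))]+[([x,y,0],(255,255,0)) for x in (56,-56) for y in (78,-78)]:
        p=(proj(d,C+N@np.array(q)/1e3)[0]-o+.5)*5; cv2.circle(im,(int(p[0]),int(p[1])),2,col,-1)
    ov.append(im)
cv2.imwrite("pics/ov.png",np.hstack(ov))
E
```

```text
tilt 29.974142563028625 yaw(n) 9.24387996979185 rect (115.45720672607422, 156.51742553710938) 9.8157320022583 centre [ 0.59121664 -0.06071077  0.09723729] n [-0.49312096 -0.08025578  0.86625096] 874
tilt 29.513325979404303 yaw(n) 7.440388873885384 rect (110.72660064697266, 159.92640686035156) 9.738030433654785 centre [ 0.59218845 -0.06367142  0.09455864] n [-0.48847813 -0.06379241  0.87024114] 545
yaw x,y 8.291772729624077 8.529506473145561
yaw x,y 8.822987465247298 8.487753179391394
[ 0.59170254 -0.0621911   0.09589797]
mid [ 0.50891    -0.33177278  0.003     ] len 0.11161080951842149 yaw -2.008559808357384
mid [0.42550902 0.36266919 0.021     ] len 0.11315077070259025 yaw -12.707543964447563
```

View pics/ov.png

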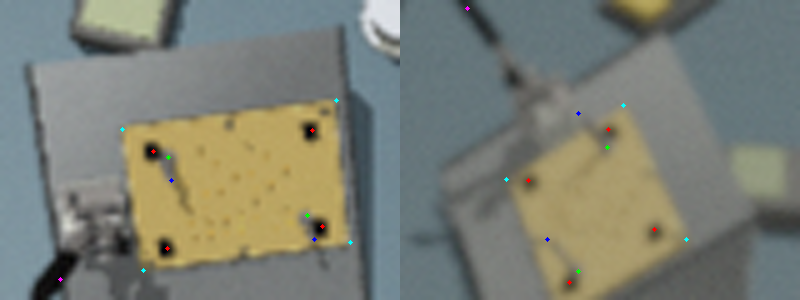

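The overlay matches: rests, pins and nest corners all land within about 1 px in both views. The nest centre is about (0.592, −0.062, 0.096), yaw 8.6°. The board is at about (0.509, −0.332), yaw −1.5°. On to the moves.

```bash
cat > g.py <<'E'
from h import *
from bench import robot
F=np.array([[0,1,0],[1,0,0],[0,0,-1.]])   # tool axes in part frame: x=part y, y=part x, z=-part z
NC=np.array([.5917,-.0622,.0959]); NY=8.6
def flat(yaw): return Ro.from_euler("Z",yaw,degrees=True).as_matrix()
def nest(yaw=NY): return Ro.from_euler("ZY",[yaw,-30],degrees=True).as_matrix()
def cur():
    o=robot.get_obs(); return np.array(o["tool_pos"]),Ro.from_euler("xyz",o["ee_rot"]).as_matrix(),o
def go(p,Rt,turn_first=False):
    p0,R0,o=cur(); A=Rt if turn_first else R0
    print("shift mm",np.round(A.T@(np.array(p)-p0)*1e3,1),"turn deg",np.round(Ro.from_matrix(R0.T@Rt).as_rotvec(degrees=True),2),
      "| t",round(o["time"],2),"w",round(o["width"]*1e3,1),"F",np.round(o["wrist_force"],1))
E
python3 - <<'E'
from g import *
go([.508,-.332,.25],flat(-1.5)@F)
E
```

```text
shift mm [-589.9 -692.1  -44.4] turn deg [-1.100e-01  6.000e-02  7.192e+01] | t 0.1 w 94.3 F [0.4 0.4 0.6]
```

```bash
R='[0,[-0.0295,-0.0346,-0.0022],[0,0,0]]'; python3 -m crank '[[0,[-0.0295,-0.0346,-0.006],[0,0,0]],[0,[-0.0295,-0.0346,-0.006],[0,0,0]],[0,[-0.0295,-0.0346,-0.006],[0,0,0]],[0,[-0.0295,-0.0346,-0.006],[0,0,0]],[0,[-0.0295,-0.0346,-0.006],[0,0,0]],[0,[-0.0295,-0.0346,-0.006],[0,0,0]],[0,[-0.0295,-0.0346,-0.006],[0,0,0]],[0,[-0.0295,-0.0346,-0.002],[0,0,0]]]'
python3 -m crank '[[0,[-0.0295,-0.0346,0],[0,0,0]],[0,[-0.0295,-0.0346,0],[0,0,0]],[0,[-0.0295,-0.0346,0],[0,0,0]],[0,[-0.0295,-0.0346,0],[0,0,0]],[0,[-0.0295,-0.0346,0],[0,0,0]],[0,[-0.0295,-0.0346,0],[0,0,0]],[0,[-0.0295,-0.0346,0],[0,0,0]],[0,[-0.0295,-0.0346,0],[0,0,0]]]'
python3 -m crank '[[0,[-0.0295,-0.0346,0],[0,0,0]],[0,[-0.0295,-0.0346,0],[0,0,0]],[0,[-0.0295,-0.0346,0],[0,0,0]],[0,[-0.0295,-0.0346,0],[0,0,0]],[0,[0,0,0],[0,0,8]],[0,[0,0,0],[0,0,8]],[0,[0,0,0],[0,0,8]],[0,[0,0,0],[0,0,8]]]'
python3 -m crank '[[0,[0,0,0],[0,0,8]],[0,[0,0,0],[0,0,8]],[0,[0,0,0],[0,0,8]],[0,[0,0,0],[0,0,8]],[0,[0,0,0],[0,0,8]]]'
python3 - <<'E'
from g import *
go([.508,-.332,.08],flat(-1.5)@F)
E
```

```text
time: 0.9
tool_pos: [0.3141, 0.1767, 0.2499]
ee_rot: [3.141, 0.001, 2.801]
wrist_force: [1.1, 0.3, -0.6]
width: 0.0939
finger_force: 0.0
time: 1.7
tool_pos: [0.4436, -0.1635, 0.249]
ee_rot: [3.141, -0.001, 2.799]
wrist_force: [0.2, -0.4, 0.4]
width: 0.094
finger_force: 0.0
time: 2.5
tool_pos: [0.5081, -0.3316, 0.2484]
ee_rot: [-3.141, -0.002, 2.235]
wrist_force: [-0.2, 1.3, 0.8]
width: 0.0943
finger_force: 0.0
time: 3.0
tool_pos: [0.5081, -0.3314, 0.2486]
ee_rot: [-3.14, -0.001, 1.537]
wrist_force: [0.1, 0.2, -0.6]
width: 0.0942
finger_force: 0.0
shift mm [ -0.8   0.2 168.6] turn deg [-0.07 -0.06 -0.41] | t 3.0 w 94.2 F [ 0.1  0.2 -0.6]
```

```bash
python3 -m crank '[[0.4,[0,0,0.04],[0,0,0]],[0.4,[0,0,0.04],[0,0,0]],[0.4,[0,0,0.04],[0,0,0]],[0.4,[0,0,0.04],[0,0,0]],[0.4,[0,0,0.04],[0,0,0]],[0.4,[0,0,0.03],[0,0,0]],[0.4,[-0.001,0,0.01],[0,0,0]],[0.4,[0,0,0],[0,0,0]]]'
python3 -m crank '[[1,[0,0,0],[0,0,0]],[1,[0,0,0],[0,0,0]],[1,[0,0,0],[0,0,0]],[1,[0,0,0],[0,0,0]],[1,[0,0,0],[0,0,0]],[1,[0,0,0],[0,0,0]]]'
```

```text
time: 3.8
tool_pos: [0.507, -0.3316, 0.0073]
ee_rot: [-3.138, -0.003, 1.543]
wrist_force: [0.3, -0.1, 0.6]
width: 0.0561
finger_force: 0.0
time: 4.4
tool_pos: [0.5092, -0.333, 0.0108]
ee_rot: [3.139, 0.001, 1.543]
wrist_force: [1.8, -0.1, 4.3]
width: 0.0237
finger_force: 30.0
```

```bash
python3 -m crank '[[1,[0,0,-0.01],[0,0,0]],[1,[0,0,-0.03],[0,0,0]],[1,[0,0,-0.04],[0,0,0]],[1,[0,0,-0.04],[0,0,0]],[1,[0,0,-0.04],[0,0,0]],[1,[0,0,-0.04],[0,0,0]],[1,[0,0,-0.03],[0,0,0]],[1,[0,0,0],[0,0,0]]]'
python3 - <<'E'
from g import *
N=nest(); go(NC+N@[0,0,.0855],N@F); print(NC+N@[0,0,.0855])
E
```

```text
time: 5.2
tool_pos: [0.5097, -0.3338, 0.2455]
ee_rot: [3.134, 0.006, 1.543]
wrist_force: [0.8, 0.2, -0.8]
width: 0.0238
finger_force: 30.0
shift mm [266.6  31.8  74.2] turn deg [-29.49   3.05  -9.85] | t 5.2 w 23.8 F [ 0.8  0.2 -0.8]
[ 0.54943066 -0.06859264  0.16994517]
```

```bash
python3 -m crank '[[1,[0.04,0,0],[-7.37,0.76,-2.46]],[1,[0.04,0,0],[-7.37,0.76,-2.46]],[1,[0.04,0,0],[-7.37,0.76,-2.46]],[1,[0.04,0,0],[-7.37,0.76,-2.46]],[1,[0,0,0],[0,0,0]],[1,[0,0,0],[0,0,0]]]'
python3 - <<'E'
from g import *
N=nest(); go(NC+N@[0,0,.1055],N@F)
E
```

```text
time: 5.8
tool_pos: [0.4998, -0.1714, 0.2372]
ee_rot: [2.629, -0.011, 1.72]
wrist_force: [0.3, -0.9, -0.7]
width: 0.0238
finger_force: 30.0
shift mm [93.8 22.5 71. ] turn deg [-0.66 -0.52 -0.34] | t 5.8 w 23.8 F [ 0.3 -0.9 -0.7]
```

```bash
python3 -m crank '[[1,[0.031,0.0075,0.024],[-0.66,-0.5,-0.3]],[1,[0.031,0.0075,0.024],[0,0,0]],[1,[0.031,0.0075,0.023],[0,0,0]],[1,[0,0,0],[0,0,0]],[1,[0,0,0],[0,0,0]]]'
cat >> g.py <<'E'
def avg(n=6):
    "mean pose over n readings (cameras let time pass)"
    from bench import vision
    P=[];Q=[];W=[]
    for i in range(n):
        o=robot.get_obs();P.append(o["tool_pos"]);Q.append(o["ee_rot"]);W.append(o["wrist_force"]);vision.snapshot("top")
    return np.mean(P,0),Ro.from_euler("xyz",Q).mean().as_matrix(),np.mean(W,0),np.std(P,0)
E
python3 - <<'E'
from g import *
from bench import vision
N=nest(); p,R,w,sd=avg(5); print(N.T@(p-NC)*1e3, Ro.from_matrix((N@F).T@R).as_rotvec(degrees=True),w,sd*1e3)
for n in("top","side"):
    s=vision.snapshot(n); np.savez(n+"1.npz",**s)
t=np.load("top1.npz");s=np.load("side1.npz")
cv2.imwrite("pics/h1.png",np.hstack([crop(t["color"],270,138,80,70,5),crop(s["color"],290,120,80,70,5)]))
E
```

```text
time: 6.3
tool_pos: [0.5436, -0.0725, 0.1905]
ee_rot: [2.615, 0.003, 1.723]
wrist_force: [-0.6, -0.4, -0.8]
width: 0.0241
finger_force: 30.0
[  5.0993658   -4.21951023 107.4875748 ] [-0.26712384 -0.19494239 -0.08001216] [ 0.47633066 -0.27399221 -1.84413116] [0.16793308 0.67674317 0.5512974 ]
```

View pics/h1.png

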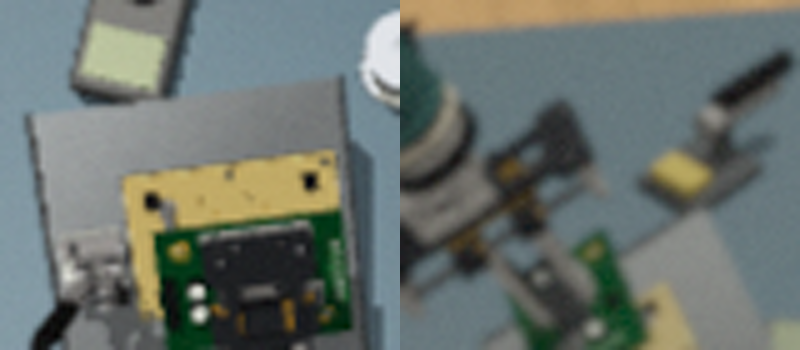

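```bash
python3 - <<'E'
from g import *
N=nest(); T=np.array([5.1,-4.2,107.5])
for n,rim,box in(("top",None,(299,180,313,194)),("side",None,(321,162,336,176))):
    d=np.load(n+"1.npz")
    h=cv2.cvtColor(d["color"],cv2.COLOR_RGB2HSV)
    u0,v0,u1,v1=box; w=h[v0:v1,u0:u1].astype(float); m=((w[...,0]>14)&(w[...,0]<38)&(w[...,1]>60)&(w[...,2]>70))
    yx=np.argwhere(m); c=yx.mean(0)[::-1]+[u0,v0]
    q=NC+N@((T+[30,48,-5.5])/1e3)
    pr=proj(d,q)[0]; J=np.array([(proj(d,q+N[:,k]*.001)[0]-pr) for k in range(3)]).T
    print(n,"rim",c,m.sum(),"pred",pr); print("px/mm J(nest x,y,z)",np.round(J,3).tolist())
    print('\n'.join(''.join('#' if a else '.' for a in r) for r in m))
E
```

```text
top rim [303.96341463 184.58536585] 82 pred [305.49436905 187.38450647]
px/mm J(nest x,y,z) [[-0.036, -0.293, 0.013], [-0.274, 0.038, 0.104]]
###...########
###...########
####..########
####..######..
####..........
##............
##....##......
##...####.....
##...####.....
##...####.....
##............
##............
###...........
###...........
side rim [328. 170.] 7 pred [327.99714679 169.07573629]
px/mm J(nest x,y,z) [[0.223, -0.071, -0.128], [-0.142, -0.167, -0.154]]
...............
...............
...............
...............
...............
...............
...............
.......##......
......###......
......##.......
...............
...............
...............
...............
```

```bash
python3 - <<'E'
from g import *
from scipy.optimize import least_squares
obs={}
for n in("top","side"):
    d=np.load(n+"0.npz"); g=cv2.cvtColor(d["color"],cv2.COLOR_RGB2GRAY).astype(float); L=[]
    for x in(38,-38):
        for y in(58,-58):
            q=proj(d,NC+nest()@(np.array([x,y,4.])/1e3))[0]; u,v=np.round(q).astype(int)
            w=g[v-3:v+4,u-3:u+4]; k=np.clip(85-w,0,None); vv,uu=np.mgrid[v-3:v+4,u-3:u+4]
            L.append([(k*uu).sum()/k.sum(),(k*vv).sum()/k.sum()]); 
            print(n,x,y,np.round(L[-1],2),np.round(L[-1]-q,2),round(k.sum()/85,1))
    obs[n]=np.array(L)
B=np.array([[x,y,4.5] for x in(38,-38) for y in(58,-58)])/1e3
def res(p,ns):
    return np.concatenate([(proj(np.load(n+"0.npz"),p[:3]+B@nest(p[3]*100).T)-obs[n]).ravel() for n in ns]+[[(p[2]-.096)*100]])
for ns in(["top"],["side"],["top","side"]):
    r=least_squares(res,[*NC,.086],args=(ns,)); print(ns,np.round(r.x,4),np.round(np.abs(r.fun).max(),2))
E
```

```text
top 38 58 [299.93 177.97] [-0.39  0.38] 4.8
top 38 -58 [331.49 173.88] [-0.53  0.36] 4.0
top -38 58 [302.55 197.21] [-0.38  0.37] 4.3
top -38 -58 [333.36 193.08] [-0.61  0.3 ] 4.3
side 38 58 [nan nan] [nan nan] 0.0
side 38 -58 [349. 201.] [0.49 0.18] 0.0
side -38 58 [323.25 191.  ] [-0.26  0.16] 0.0
side -38 -58 [331.92 211.  ] [ 0.46 -0.21] 0.1
['top'] [ 0.5906 -0.0604  0.0955  0.0866] 0.15<stdin>:10: RuntimeWarning: invalid value encountered in scalar divide
Traceback (most recent call last):
ValueError: Residuals are not finite in the initial point.
```

```bash
sed -i 's/^NC=.*/NC=np.array([.5908,-.0605,.0957]); NY=8.65/' g.py; cat > d.py <<'E'
from g import *
import sys
a=[float(v) for v in sys.argv[1:4]]
N=nest(); p,R,w,sd=avg(4); q=N.T@(p-NC)*1e3
print("nest-frame tcp",np.round(q,1),"need tool shift mm",np.round(R.T@(N@(np.array(a)-q)),1),"turn",np.round(Ro.from_matrix(R.T@N@F).as_rotvec(degrees=True),2),"F nest",np.round(N.T@w,1), "t",robot.get_obs()["time"])
E
python3 d.py 0.5 0.3 63
```

```text
nest-frame tcp [  4.9  -5.7 107.6] need tool shift mm [ 6.2 -4.6 44.6] turn [ 0.29  0.22 -0.02] F nest [-0.7  0.3 -1.5] t 6.85
```

```bash
python3 -m crank '[[1,[0.006,-0.0045,0],[0.3,0.2,0]],[1,[0,0,0.015],[0,0,0]],[1,[0,0,0.015],[0,0,0]],[1,[0,0,0.014],[0,0,0]],[1,[0,0,0],[0,0,0]],[1,[0,0,0],[0,0,0]],[1,[0,0,0],[0,0,0]]]'; python3 d.py 0.5 0.3 63; python3 - <<'E'
from g import *
from bench import vision
for n in("top","side"):
    np.savez(n+"2.npz",**vision.snapshot(n))
t=np.load("top2.npz");s=np.load("side2.npz")
cv2.imwrite("pics/h2.png",np.hstack([crop(t["color"],290,155,57,60,7),crop(s["color"],305,145,57,60,7)]))
E
```

```text
time: 7.55
tool_pos: [0.5597, -0.064, 0.1515]
ee_rot: [2.617, 0.0, 1.723]
wrist_force: [0.0, -0.1, -1.7]
width: 0.0237
finger_force: 30.0
nest-frame tcp [ 0.9  1.1 64.1] need tool shift mm [-0.8 -0.4  1.1] turn [ 0.04 -0.    0.06] F nest [-0.6 -0.  -1.5] t 7.75
```

View pics/h2.png

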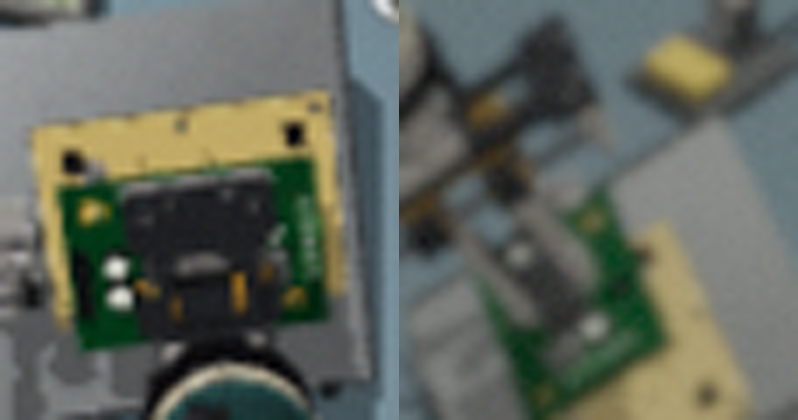

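Held over the nest, the board shows its thick hole at about (302.6,184.5) and its thin hole at (331.6,196.9) in the top view. I'll compare those with the prediction.

```bash
python3 - <<'E'
from g import *
N=nest(); T=np.array([.9,1.1,64.1]); d=np.load("top2.npz")
h=cv2.cvtColor(d["color"],cv2.COLOR_RGB2HSV).astype(int)
for hole in([30,48],[-30,-48]):
    pr=proj(d,NC+N@((T+[*hole,-5.5])/1e3))[0]; u,v=np.round(pr).astype(int); r=4
    w=h[v-r:v+r+1,u-r:u+r+1]; k=np.where((w[...,0]>14)&(w[...,0]<40)&(w[...,1]>60),np.clip(w[...,2]-70,0,None),0)
    vv,uu=np.mgrid[v-r:v+r+1,u-r:u+r+1]; print(hole,pr,"obs",(k*uu).sum()/k.sum(),(k*vv).sum()/k.sum()); print((k>0).astype(int))
E
```

```text
[30, 48] [303.10214625 184.57318866] obs 302.306258322237 184.39547270306258
[[1 1 1 0 0 0 0 0 0]
 [0 0 0 0 0 0 0 0 0]
 [0 0 0 1 0 0 0 0 0]
 [0 0 1 1 1 1 1 0 0]
 [0 0 1 1 1 1 1 0 0]
 [0 0 1 1 1 0 0 0 0]
 [0 0 0 0 0 0 0 0 0]
 [0 0 0 0 0 0 0 0 0]
 [0 0 0 0 0 0 0 0 0]]
[-30, -48] [331.92788358 196.73295322] obs 332.5765765765766 195.7117117117117
[[1 0 0 0 0 0 0 0 1]
 [0 0 0 0 0 0 0 0 1]
 [0 0 0 0 0 0 0 0 1]
 [0 0 0 1 1 0 0 0 0]
 [0 0 0 1 1 0 0 0 0]
 [0 0 0 0 0 0 0 0 0]
 [0 0 0 0 0 0 0 0 0]
 [0 0 0 0 0 0 0 0 0]
 [0 0 0 0 0 0 0 0 0]]
```

```bash
python3 -m crank '[[1,[-0.0015,-0.001,0],[0,0,0]],[1,[0,0,0.004],[0,0,0]],[1,[0,0,0.003],[0,0,0]],[1,[0,0,0.003],[0,0,0]],[1,[0,0,0.002],[0,0,0]],[1,[0,0,0],[0,0,0]]]'; python3 d.py 0 -.3 40
```

```text
time: 8.45
tool_pos: [0.5658, -0.0649, 0.1402]
ee_rot: [2.617, 0.001, 1.722]
wrist_force: [3.2, -1.0, -0.9]
width: 0.0237
finger_force: 30.0
nest-frame tcp [ 0.2 -0.6 51.3] need tool shift mm [ 0.3 -0.2 11.3] turn [0.07 0.01 0.04] F nest [ 2.8 -1.8 -2.3] t 8.65
```

```bash
python3 -m crank '[[1,[-0.0003,0.0007,0],[0,0,0]],[1,[0,0,0.003],[0,0,0]],[1,[0,0,0.003],[0,0,0]],[1,[0,0,0],[0,0,0]]]'; python3 d.py 0 -.3 40
```

```text
time: 9.05
tool_pos: [0.5694, -0.0647, 0.1354]
ee_rot: [2.616, 0.001, 1.722]
wrist_force: [6.7, -0.8, 0.2]
width: 0.0234
finger_force: 30.0
nest-frame tcp [ 1.  -0.9 45.2] need tool shift mm [ 0.6 -1.   5.2] turn [0.09 0.01 0.04] F nest [ 5.1 -1.9 -2.8] t 9.25
```

```bash
python3 -m crank '[[1,[-0.0003,0.001,0],[0,0,0]],[1,[0,0,0],[0,0,0]]]'; python3 d.py 0 -.3 40;  python3 -m crank '[[1,[0,0.0005,0.003],[0,0,0]],[1,[0,0,0.003],[0,0,0]],[1,[0,0,0],[0,0,0]]]'; python3 d.py 0 -.3 40
```

```text
time: 9.45
tool_pos: [0.5696, -0.0647, 0.1353]
ee_rot: [2.618, -0.0, 1.723]
wrist_force: [3.5, -0.7, 0.5]
width: 0.0237
finger_force: 30.0
nest-frame tcp [ 1.1 -0.9 45.1] need tool shift mm [ 0.6 -1.1  5.1] turn [-0.02 -0.03  0.04] F nest [ 3.6 -1.8 -1.7] t 9.65
time: 9.95
tool_pos: [0.5728, -0.064, 0.1298]
ee_rot: [2.619, -0.0, 1.723]
wrist_force: [4.7, -1.6, -0.7]
width: 0.0235
finger_force: 30.0
nest-frame tcp [ 1.2 -0.8 38.7] need tool shift mm [ 0.5 -1.2 -1.3] turn [-0.06 -0.04  0.03] F nest [ 3.4 -2.5 -3.2] t 10.15
```

```bash
python3 -m crank '[[1,[-0.0006,0.001,0.003],[0,0,0]],[1,[0,0,0.004],[0,0,0]],[1,[0,0,0.004],[0,0,0]],[1,[0,0,0.004],[0,0,0]],[1,[0,0,0],[0,0,0]]]'; python3 d.py 0 -.3 14.5
```

```text
time: 10.65
tool_pos: [0.5806, -0.063, 0.1164]
ee_rot: [2.621, -0.001, 1.723]
wrist_force: [1.3, -0.2, -1.8]
width: 0.0237
finger_force: 30.0
nest-frame tcp [ 1.4 -0.9 23.5] need tool shift mm [ 0.6 -1.3  9. ] turn [-0.16 -0.11  0.03] F nest [-0.  -0.5 -1.9] t 10.85
```

```bash
python3 -m crank '[[1,[0,0,0.003],[0,0,0]],[1,[0,0,0.003],[0,0,0]],[1,[0,0,0.002],[0,0,0]],[1,[0,0,0],[0,0,0]]]'; python3 d.py 0 -.3 14.5;python3 -m crank '[[1,[0,0,0.001],[0,0,0]],[1,[0,0,0.001],[0,0,0]],[1,[0,0,0],[0,0,0]]]'; python3 d.py 0 -.3 14.5
```

```text
time: 11.25
tool_pos: [0.5842, -0.0627, 0.1112]
ee_rot: [2.621, -0.0, 1.724]
wrist_force: [-8.7, 0.1, 4.6]
width: 0.0237
finger_force: 30.0
nest-frame tcp [ 1.8 -1.2 16.8] need tool shift mm [ 0.9 -1.8  2.4] turn [-0.14 -0.07  0.07] F nest [-4.8  1.5  7.8] t 11.45
time: 11.75
tool_pos: [0.5843, -0.0627, 0.1111]
ee_rot: [2.622, 0.0, 1.724]
wrist_force: [-20.2, -0.0, 15.6]
width: 0.0235
finger_force: 30.0
nest-frame tcp [ 1.8 -1.2 16.7] need tool shift mm [ 0.9 -1.8  2.2] turn [-0.21 -0.06  0.14] F nest [-9.8  2.6 23.4] t 11.95
```

Contact came at 16.7 mm. That matches the 10.8 mm grip height plus the 6 mm rests, so the board is seated. Easing off and releasing.

```bash
python3 -m crank '[[1,[0,-0.0005,-0.0015],[0,0,0]],[1,[0,0,0],[0,0,0]],[0.5,[0,0,0],[0,0,0]],[0.5,[0,0,0],[0,0,0]],[0.5,[0,0,0],[0,0,0]],[0.5,[0,0,-0.01],[0,0,0]],[0.5,[0,0,-0.03],[0,0,0]],[0.5,[0,0,-0.04],[0,0,0]]]'
python3 -m crank '[[0,[0,0,-0.04],[0,0,0]],[0,[0,0,-0.04],[0,0,0]],[0,[0,0,0],[0,0,0]]]'
python3 - <<'E'
from g import *
# plate: handle mid measured from holes, yaw
yp=-12.75; c=np.array([.4255,.3622])
go([*c,.30],flat(yp)@F,True); print("other"); go([*c,.3],flat(yp+180)@F,True)
from bench import vision
s=vision.snapshot("top"); np.savez("top3.npz",**s)
P=cloud(s); t0=np.load("top0.npz");Q=cloud(t0)
# handle-top points for the plate centre across bar
m=np.zeros(P.shape[:2],bool); m[205:252,178:235]=1; X=Q[m&(Q[...,2]>.05)]
r=cv2.minAreaRect((X[:,:2]*1e3).astype(np.float32)); print("bar",r,X.mean(0),len(X))
k=proj(s,NC+nest()@[0,0,.009])[0]; print(s["color"][180:190,300:302].shape,k)
E
```

```text
time: 12.75
tool_pos: [0.5439, -0.0683, 0.1782]
ee_rot: [2.623, -0.003, 1.723]
wrist_force: [0.2, -0.8, 0.3]
width: 0.0468
finger_force: 0.0
time: 13.05
tool_pos: [0.507, -0.0763, 0.2575]
ee_rot: [2.607, 0.007, 1.721]
wrist_force: [0.7, -0.7, 0.2]
width: 0.0676
finger_force: 0.0
shift mm [ 409.7 -176.3  -42.5] turn deg [30.35 -5.31 20.97] | t 13.05 w 67.6 F [ 0.7 -0.7  0.2]
other
shift mm [-409.7  176.3  -42.5] turn deg [   7.36   42.13 -153.43] | t 13.05 w 67.6 F [ 0.7 -0.7  0.2]
bar ((425.2135009765625, 361.70599365234375), (86.36865234375, 11.811553955078125), 77.64715576171875) [0.4250208  0.36045549 0.06351493] 82
(10, 2, 3) [316.97590459 185.99579342]
```

```bash
python3 - <<'E'
from h import *
t=np.load("top3.npz")["color"]; s=np.load("side0.npz")["color"]
a=np.hstack([crop(t,186,209,20,15,20),crop(t,205,231,20,15,20)])
b=np.hstack([crop(t,285,155,60,45,400/60),crop(s,272,134,36,27,400/36)])
b=cv2.resize(b,(800,300)); cv2.imwrite("pics/pl.png",np.vstack([a,b]))
E
```

```text
(no output)
```

View pics/pl.png

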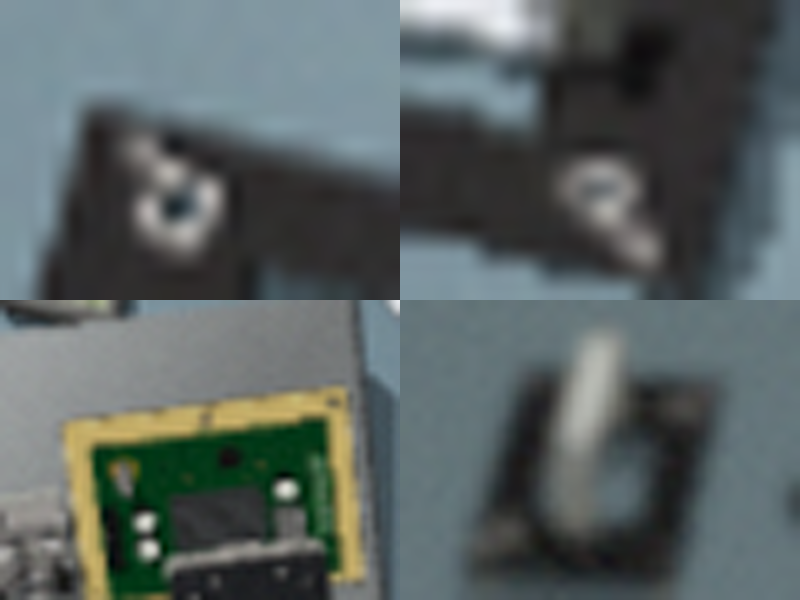

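The board lies home, with the thick pin through its thick hole at (303,183). On the plate, the hole at (195,219) has the wider ring and dark bore, so it is the larger one and the plate's yaw is −12.6°. I'll fetch the plate with the usual grip.

```bash
python3 -m crank '[[0.3,[0,0,-0.03],[6.07,-1.06,4.19]],[0.3,[0,0,-0.03],[6.07,-1.06,4.19]],[0.3,[0,0,-0.02],[6.07,-1.06,4.19]],[0.3,[0,-0.02,0],[6.07,-1.06,4.19]],[0.3,[0,-0.03,0],[6.07,-1.06,4.19]],[0.3,[0,-0.03,0],[0,0,0]],[0.3,[0.01,-0.03,0],[0,0,0]],[0.3,[0.03,-0.01,0],[0,0,0]]]'
python3 - <<'E'
from g import *
go([.4252,.3617,.30],flat(-12.6)@F,True)
E
```

```text
time: 13.9
tool_pos: [0.3628, -0.0191, 0.3144]
ee_rot: [-3.125, -0.002, 1.347]
wrist_force: [1.1, -0.8, 0.3]
width: 0.066
finger_force: 0.0
shift mm [385.2 -22.2  14.4] turn deg [-0.93 -0.12 -0.25] | t 13.9 w 66.0 F [ 1.1 -0.8  0.3]
```

```bash
python3 -m crank '[[0.5,[0.045,-0.003,0],[-0.9,0,-0.25]],[0.5,[0.045,-0.003,0],[0,0,0]],[0.5,[0.045,-0.003,0],[0,0,0]],[0.5,[0.045,-0.003,0],[0,0,0]],[0.5,[0.045,-0.003,0],[0,0,0]],[0.5,[0.045,-0.003,0],[0,0,0]],[0.5,[0.045,-0.003,0],[0,0,0]],[0.5,[0.045,0,0.01],[0,0,0]]]'
python3 -m crank '[[0.6,[0.023,0,0.03],[0,0,0]],[0.6,[0,0,0.03],[0,0,0]],[0.6,[0,0,0],[0,0,0]]]'
python3 - <<'E'
from g import *
go([.4252,.3617,.038],flat(-12.6)@F)
E
```

```text
time: 14.7
tool_pos: [0.4212, 0.3399, 0.3062]
ee_rot: [3.139, -0.003, 1.356]
wrist_force: [0.9, 0.1, 0.2]
width: 0.0467
finger_force: 0.0
time: 15.0
tool_pos: [0.4237, 0.3592, 0.2386]
ee_rot: [-3.134, 0.008, 1.356]
wrist_force: [-1.0, -0.9, -0.8]
width: 0.0376
finger_force: 0.0
shift mm [  4.3   2.5 200.6] turn deg [-0.46  0.45  0.3 ] | t 15.0 w 37.6 F [-1.  -0.9 -0.8]
```

```bash
python3 -m crank '[[0.6,[0.003,0.002,0.04],[0,0,0]],[0.6,[0,0,0.04],[0,0,0]],[0.6,[0,0,0.04],[0,0,0]],[0.6,[0,0,0.04],[0,0,0]],[0.6,[0,0,0.025],[0,0,0]],[0.6,[0,0,0.012],[0,0,0]],[0.6,[0,0,0],[0,0,0]]]'; python3 - <<'E'
from g import *
p,R,w,sd=avg(4);print(p,Ro.from_matrix(R).as_euler("xyz",degrees=True),w); go([.4252,.3617,.038],flat(-12.6)@F)
E
```

```text
time: 15.7
tool_pos: [0.429, 0.3621, 0.0486]
ee_rot: [3.142, -0.001, 1.354]
wrist_force: [0.6, -0.7, -0.1]
width: 0.0376
finger_force: 0.0
[0.43021541 0.36307194 0.0507489 ] [179.83602924  -0.21671197  77.57957454] [ 0.44598302 -0.38360368  0.26389941]
shift mm [-3.4 -5.4 14.3] turn deg [ 0.29 -0.36  0.19] | t 15.9 w 37.8 F [0.  0.  0.4]
```

```bash
python3 -m crank '[[1,[0,0,0.002],[0,0,0]],[1,[0,0,0],[0,0,0]],[1,[0,0,0],[0,0,0]],[1,[0,0,0],[0,0,0]],[1,[0,0,0],[0,0,0]],[1,[0,0,0],[0,0,0]]]';python3 - <<'E'
from g import *
p,R,w,sd=avg(4);print(p,Ro.from_matrix(R).as_euler("xyz",degrees=True),w)
E
```

```text
time: 16.5
tool_pos: [0.4292, 0.3631, 0.0481]
ee_rot: [3.14, -0.003, 1.354]
wrist_force: [-2.1, 0.2, 2.9]
width: 0.0121
finger_force: 30.0
[0.42920291 0.36308574 0.04805312] [179.92289524  -0.18230417  77.60514307] [-2.75974249  0.35493674  3.1477737 ]
```

I sent the closing move too early, so the grip sits high on the bar. I'll open, go 10 mm lower and regrip.

```bash
python3 -m crank '[[0.6,[0,0,0],[0,0,0]],[0.6,[0,0,0],[0,0,0]],[0.6,[-0.002,0,0.005],[0,0,0]],[0.6,[0,0,0.005],[0,0,0]],[0.6,[0,0,0],[0,0,0]],[0.6,[0,0,0],[0,0,0]]]';python3 - <<'E'
from g import *
p,R,w,sd=avg(3);print(p,Ro.from_matrix(R).as_euler("xyz",degrees=True),w)
E
python3 -m crank '[[1,[0,0,0],[0,0,0]],[1,[0,0,0],[0,0,0]],[1,[0,0,0],[0,0,0]],[1,[0,0,0],[0,0,0]],[1,[0,0,0],[0,0,0]]]';python3 - <<'E'
from g import *
p,R,w,sd=avg(3);print(p,Ro.from_matrix(R).as_euler("xyz",degrees=True),w)
E
```

```text
time: 17.3
tool_pos: [0.429, 0.3606, 0.0371]
ee_rot: [3.14, -0.002, 1.354]
wrist_force: [0.6, 0.0, 1.1]
width: 0.0374
finger_force: 0.0
[0.42912069 0.36080542 0.03744213] [ 1.79895192e+02 -1.46079724e-01  7.75959091e+01] [ 0.08037592 -0.093215    0.50134648]
time: 17.95
tool_pos: [0.4291, 0.361, 0.0378]
ee_rot: [3.14, -0.003, 1.354]
wrist_force: [-0.9, 0.7, 0.2]
width: 0.0117
finger_force: 30.0
[0.42912376 0.36097251 0.03779991] [ 1.79887819e+02 -1.72081849e-01  7.75956781e+01] [-0.67128918  0.54594655  0.91660385]
```

```bash
python3 -m crank '[[1,[0,0,-0.01],[0,0,0]],[1,[0,0,-0.03],[0,0,0]],[1,[0,0,-0.04],[0,0,0]],[1,[0,0,-0.045],[0,0,0]],[1,[0,0,-0.045],[0,0,0]],[1,[0,0,-0.045],[0,0,0]],[1,[0,0,-0.045],[0,0,0]],[1,[0,0,-0.045],[0,0,0]]]'
python3 - <<'E'
from g import *
N=nest(); print(NC+N@[.0015,-.0005,.16]); go(NC+N@[.0015,-.0005,.16],N@F)
E
```

```text
time: 18.9
tool_pos: [0.4279, 0.3598, 0.3448]
ee_rot: [3.139, -0.003, 1.354]
wrist_force: [1.4, -0.4, -1.7]
width: 0.0113
finger_force: 30.0
[ 0.51306942 -0.07283079  0.23501406]
shift mm [-404.5  175.9  109. ] turn deg [-29.51   5.38 -20.6 ] | t 18.9 w 11.3 F [ 1.4 -0.4 -1.7]
```

```bash
python3 -m crank '[[1,[-0.04,0,0],[0,0,0]],[1,[-0.045,0.01,0],[0,0,0]],[1,[-0.045,0.02,0],[0,0,0]],[1,[-0.045,0.02,0],[0,0,0]],[1,[-0.045,0.02,0],[0,0,0]],[1,[-0.045,0.02,0],[0,0,0]],[1,[-0.045,0.02,0],[0,0,0]],[1,[-0.045,0.02,0],[0,0,0]]]'
python3 -m crank '[[1,[-0.045,0.02,0],[0,0,0]],[1,[0,0,0],[-5.9,1.08,-4.12]],[1,[0,0,0],[-5.9,1.08,-4.12]],[1,[0,0,0],[-5.9,1.08,-4.12]],[1,[0,0,0],[-5.9,1.08,-4.12]],[1,[0,0,0],[-5.9,1.08,-4.12]],[1,[0,0,0],[0,0,0]]]'
python3 d.py 1.5 -0.5 113
```

```text
time: 19.7
tool_pos: [0.4787, -0.0164, 0.3423]
ee_rot: [3.139, -0.003, 1.354]
wrist_force: [1.6, 0.6, -2.1]
width: 0.0119
finger_force: 30.0
time: 20.4
tool_pos: [0.4858, -0.063, 0.3394]
ee_rot: [2.622, -0.002, 1.719]
wrist_force: [-0.2, -0.2, -3.0]
width: 0.0118
finger_force: 30.0
nest-frame tcp [ 34.   13.1 263.8] need tool shift mm [-13.6 -32.1 150.9] turn [-0.13  0.01 -0.15] F nest [-0.7 -0.  -1.6] t 20.6
```

```bash
python3 -m crank '[[1,[-0.0136,-0.032,0.02],[-0.13,0,-0.15]],[1,[0,0,0.04],[0,0,0]],[1,[0,0,0.04],[0,0,0]],[1,[0,0,0.04],[0,0,0]],[1,[0,0,0.011],[0,0,0]],[1,[0,0,0],[0,0,0]],[1,[0,0,0],[0,0,0]]]'
python3 d.py 1.5 -0.5 74
python3 - <<'E'
from g import *
from bench import vision
for n in("top","side"): np.savez(n+"4.npz",**vision.snapshot(n))
t=np.load("top4.npz");s=np.load("side4.npz")
cv2.imwrite("pics/h4.png",np.hstack([crop(t["color"],280,145,67,70,6),crop(s["color"],298,130,66,70,6)]))
E
```

```text
time: 21.3
tool_pos: [0.5395, -0.0689, 0.1974]
ee_rot: [2.614, 0.002, 1.725]
wrist_force: [-0.8, 0.1, -2.1]
width: 0.0116
finger_force: 30.0
nest-frame tcp [  6.2  -0.9 114.7] need tool shift mm [ 0.5 -4.9 40.7] turn [0.31 0.07 0.21] F nest [-1.  -0.1 -1.3] t 21.5
```

View pics/h4.png

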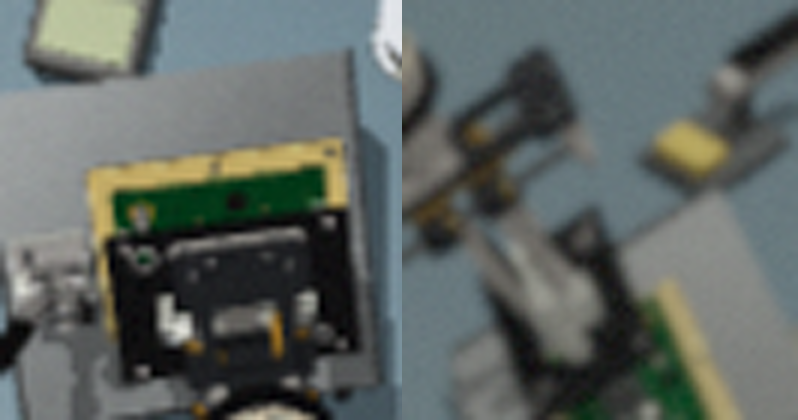

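The plate hangs over the pins, with the thick ring at about (304,187.8) and the thin one at (333.7,199.5) in the top view. I'll compare them with the prediction.

```bash
python3 - <<'E'
from g import *
N=nest(); T=np.array([6.2,-.9,114.7]); d=np.load("top4.npz"); g=cv2.cvtColor(d["color"],cv2.COLOR_RGB2GRAY).astype(float)
for h in([30,48],[-30,-48],[38,-58],[-38,58]):
    q=NC+N@((T+[*h,-16.8])/1e3); pr=proj(d,q)[0]; u,v=np.round(pr).astype(int); r=3
    w=g[v-r:v+r+1,u-r:u+r+1]; k=np.clip(w-65,0,60); vv,uu=np.mgrid[v-r:v+r+1,u-r:u+r+1]
    e=np.array([(k*uu).sum()/k.sum(),(k*vv).sum()/k.sum()])
    J=np.array([(proj(d,q+N[:,i]*.001)[0]-pr) for i in range(2)]).T
    print(h,pr,"obs",e,"mm x,y",np.linalg.solve(J,e-pr)); print(w.astype(int))
E
```

```text
[30, 48] [303.93741891 187.05533473] obs [302.89954338 186.82191781] mm x,y [1.32701751 3.38338009]
[[36 16 26 21 16 13 17]
 [31 15 15 13 13 14 18]
 [98 51 91 97 72 14 33]
 [86 89 73 81 82 50 48]
 [54 74 31 43 67 61 29]
 [31 59 70 84 59 34 17]
 [23 31 50 57 34 15 20]]
[-30, -48] [333.59148754 199.52138023] obs [332.57843137 198.61764706] mm x,y [3.8772083  3.17705388]
[[102  67  18  12  15  12  17]
 [ 81  48  28  19  15  11  20]
 [ 61  59  85  69  33  14  16]
 [ 52  60  70  67  54   8  10]
 [ 39  43  57  61  44  48  49]
 [ 26  26  33  33  34  70  76]
 [ 30  23   8   9  15  39  44]]
[38, -58] [334.613436   180.83227526] obs [335.63969466 179.09923664] mm x,y [ 5.74580233 -4.06684763]
[[ 84  88 126 168 170 152 114]
 [ 74  76  84  97  93  91 100]
 [ 34  34  24  23  16  33  84]
 [ 14  54 101  93  15  29  81]
 [ 12  41  83  83  15  25  78]
 [ 17  23  33  35  14  21  75]
 [ 16  14  14  13  17  16  71]]
[-38, 58] [303.51180859 205.63876505] obs [304.73376623 208.2034632 ] mm x,y [-10.20279709  -2.97929469]
[[ 15  17  15  15  14  16  12]
 [ 17  20  14  16  12  17  15]
 [ 16  18  17  21  14  15  16]
 [ 17  52 102  97  15  17  17]
 [ 16  41  84  83  15  15  17]
 [ 32  42  51  66  86 103  92]
 [ 72  83 103 109 122 126 110]]
```

```bash
python3 -m crank '[[1,[0,-0.0037,0],[0.3,0.07,0.2]],[1,[0,0,0.015],[0,0,0]],[1,[0,0,0.015],[0,0,0]],[1,[0,0,0.006],[0,0,0]],[1,[0,0,0],[0,0,0]],[1,[0,0,0],[0,0,0]]]'
python3 d.py 2.5 -1.2 68
```

```text
time: 22.2
tool_pos: [0.553, -0.0666, 0.1626]
ee_rot: [2.621, -0.002, 1.722]
wrist_force: [-0.0, -0.1, -1.6]
width: 0.0115
finger_force: 30.0
nest-frame tcp [ 0.7 -0.5 77.3] need tool shift mm [-0.7  1.9  9.3] turn [-0.12 -0.07 -0.05] F nest [-0.8  0.2 -1.8] t 22.4
```

```bash
python3 -m crank '[[1,[-0.0007,0.002,0],[0,0,0]],[1,[0,0,0.003],[0,0,0]],[1,[0,0,0.003],[0,0,0]],[1,[0,0,0.002],[0,0,0]],[1,[0,0,0],[0,0,0]]]'; python3 d.py 2.5 -1.2 66
python3 -m crank '[[1,[0,0,0.002],[0,0,0]],[1,[0,0,0.001],[0,0,0]],[1,[0,0,0],[0,0,0]]]'; python3 d.py 2.5 -1.2 66
```

```text
time: 22.9
tool_pos: [0.5585, -0.0662, 0.1554]
ee_rot: [2.622, -0.003, 1.722]
wrist_force: [0.9, -0.1, -1.9]
width: 0.0117
finger_force: 30.0
nest-frame tcp [ 1.8 -0.9 68.3] need tool shift mm [-0.3  0.7  2.3] turn [-0.21 -0.12 -0.06] F nest [-0.7  0.2 -1.7] t 23.1
time: 23.4
tool_pos: [0.5601, -0.0661, 0.1533]
ee_rot: [2.622, -0.002, 1.722]
wrist_force: [-0.6, 0.5, -2.1]
width: 0.0118
finger_force: 30.0
nest-frame tcp [ 1.9 -1.  65.6] need tool shift mm [-0.2  0.6 -0.4] turn [-0.19 -0.11 -0.06] F nest [-1.3 -0.1 -1.6] t 23.6
```

```bash
python3 -m crank '[[1,[0,0,0.002],[0,0,0]],[1,[0,0,0.002],[0,0,0]],[1,[0,0,0],[0,0,0]]]'; python3 d.py 2 -1.2 62
python3 -m crank '[[1,[0,0,0.002],[0,0,0]],[1,[0,0,0.002],[0,0,0]],[1,[0,0,0],[0,0,0]]]'; python3 d.py 2 -1.2 58
```

```text
time: 23.9
tool_pos: [0.562, -0.0657, 0.1496]
ee_rot: [2.622, -0.002, 1.722]
wrist_force: [-0.8, 0.1, -2.6]
width: 0.012
finger_force: 30.0
nest-frame tcp [ 1.8 -0.9 61.4] need tool shift mm [-0.3  0.2 -0.6] turn [-0.2  -0.11 -0.06] F nest [-0.9  0.5 -1.6] t 24.1
time: 24.4
tool_pos: [0.5642, -0.0656, 0.1463]
ee_rot: [2.621, -0.002, 1.722]
wrist_force: [-0.5, 0.3, -1.9]
width: 0.0119
finger_force: 30.0
nest-frame tcp [ 1.9 -1.1 57.5] need tool shift mm [-0.1  0.1 -0.5] turn [-0.19 -0.09 -0.06] F nest [-1.  -0.5 -1.9] t 24.6
```

```bash
python3 -m crank '[[1,[0,0,0.003],[0,0,0]],[1,[0,0,0.003],[0,0,0]],[1,[0,0,0.002],[0,0,0]],[1,[0,0,0],[0,0,0]]]'; python3 d.py 2 -1.2 46.8
python3 -m crank '[[1,[0,0,0.0015],[0,0,0]],[1,[0,0,0],[0,0,0]],[1,[0,0,0],[0,0,0]]]'; python3 d.py 2 -1.2 46.8
```

```text
time: 25.0
tool_pos: [0.5682, -0.065, 0.1393]
ee_rot: [2.621, -0.002, 1.722]
wrist_force: [0.1, -1.1, -2.0]
width: 0.0118
finger_force: 30.0
nest-frame tcp [ 1.9 -1.1 49.4] need tool shift mm [-0.1  0.1  2.6] turn [-0.19 -0.09 -0.06] F nest [-1.1 -1.6 -2.2] t 25.2
time: 25.5
tool_pos: [0.5689, -0.0649, 0.1384]
ee_rot: [2.621, -0.002, 1.722]
wrist_force: [0.0, -0.5, -2.4]
width: 0.0116
finger_force: 30.0
nest-frame tcp [ 2.  -1.  48.2] need tool shift mm [-0.2 -0.   1.4] turn [-0.17 -0.09 -0.06] F nest [-1.1 -1.1 -2.3] t 25.7
```

```bash
python3 -m crank '[[1,[0,0,0.0015],[0,0,0]],[1,[0,0,0.0005],[0,0,0]],[1,[0,0,0],[0,0,0]]]'; python3 d.py 2 -1.2 46.8
python3 -m crank '[[1,[0,0,0.001],[0,0,0]],[1,[0,0,0],[0,0,0]],[1,[0,0,0],[0,0,0]]]'; python3 d.py 2 -1.2 46.8
```

```text
time: 26.0
tool_pos: [0.5695, -0.0647, 0.1374]
ee_rot: [2.622, -0.002, 1.722]
wrist_force: [-6.7, -1.9, 3.4]
width: 0.0116
finger_force: 30.0
nest-frame tcp [ 2. -1. 47.] need tool shift mm [-0.2 -0.   0.2] turn [-0.2  -0.09 -0.03] F nest [-3.8 -0.3  5.2] t 26.2
time: 26.5
tool_pos: [0.5695, -0.0647, 0.1374]
ee_rot: [2.622, -0.001, 1.723]
wrist_force: [-11.1, -0.9, 7.4]
width: 0.0118
finger_force: 30.0
nest-frame tcp [ 2.1 -1.  46.9] need tool shift mm [-0.2 -0.1  0.1] turn [-0.22 -0.08  0.01] F nest [-6.4  0.2 12.4] t 26.7
```

The plate is seated (46.9 mm, against 46.8 mm expected). Releasing it, then retreating to above the clamp handle.

```bash
python3 -m crank '[[1,[0,0,-0.0015],[0,0,0]],[1,[0,0,0],[0,0,0]],[0.6,[0,0,0],[0,0,0]],[0.6,[0,0,0],[0,0,0]],[0.6,[0,0,0],[0,0,0]],[0.6,[0,0,-0.015],[0,0,0]],[0.5,[0,0,-0.035],[0,0,0]],[0.5,[0,0,-0.04],[0,0,0]]]'
python3 -m crank '[[0.5,[0,0,-0.04],[0,0,0]],[0.5,[0.04,0,0],[0,0,0]],[0.5,[0.04,0,0],[0,0,0]],[0.5,[0.04,0,0],[0,0,0]],[0.5,[0.01,0,0],[0,0,0]],[0.5,[0,0,0],[0,0,0]]]'
python3 d.py 1.9 129.7 109
python3 - <<'E'
from g import *
from bench import vision
for n in("top","side"): np.savez(n+"5.npz",**vision.snapshot(n))
t=np.load("top5.npz");s=np.load("side5.npz")
cv2.imwrite("pics/h5.png",np.hstack([crop(t["color"],255,145,100,87,4),crop(s["color"],280,120,100,87,4)]))
E
```

```text
time: 27.5
tool_pos: [0.5244, -0.0709, 0.2143]
ee_rot: [2.624, -0.004, 1.723]
wrist_force: [0.3, -0.1, -0.6]
width: 0.0461
finger_force: 0.0
time: 28.1
tool_pos: [0.4859, 0.056, 0.2507]
ee_rot: [2.62, -0.002, 1.726]
wrist_force: [0.5, 0.2, 0.2]
width: 0.0471
finger_force: 0.0
nest-frame tcp [  2.7 129.5 177.1] need tool shift mm [ 0.1 -0.7 68.1] turn [-0.14 -0.14  0.03] F nest [ 0.  -0.2 -0.3] t 28.3
```

View pics/h5.png

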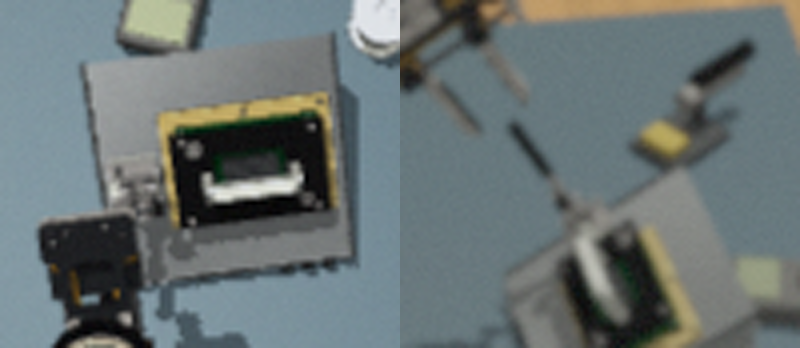

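The plate is home, with the thick pin in its hole at about (303,182) in the top view. In the side view the handle tip at (409,152) stands below and between the fingers. I'll descend and grip it.

```bash
python3 -m crank '[[0.5,[0,-0.0007,0.02],[0,0,0]],[0.5,[0,0,0.02],[0,0,0]],[0.5,[0,0,0.02],[0,0,0]],[0.5,[0,0,0.01],[0,0,0]],[0.5,[0,0,0],[0,0,0]]]'
python3 d.py 1.9 129.7 109
python3 -m crank '[[1,[0,0,0],[0,0,0]],[1,[0,0,0],[0,0,0]],[1,[0,0,0],[0,0,0]],[1,[0,0,0],[0,0,0]],[1,[0,0,0],[0,0,0]]]'
python3 d.py 1.9 129.7 109
```

```text
time: 28.9
tool_pos: [0.5194, 0.0586, 0.1869]
ee_rot: [2.625, -0.003, 1.721]
wrist_force: [-0.0, 0.8, 0.4]
width: 0.0471
finger_force: 0.0
nest-frame tcp [  1.4 128.5 106.7] need tool shift mm [ 1.2  0.5 -2.3] turn [-0.23 -0.09 -0.1 ] F nest [0.  0.  0.4] t 29.1
time: 29.6
tool_pos: [0.5202, 0.0592, 0.1894]
ee_rot: [2.62, -0.002, 1.722]
wrist_force: [-0.2, -0.2, -2.6]
width: 0.0119
finger_force: 30.0
nest-frame tcp [  2. 129. 107.] need tool shift mm [ 0.7 -0.1 -2. ] turn [-0.12 -0.1  -0.05] F nest [-0.2  0.1 -0.9] t 29.8
```

```bash
python3 -m crank '[[1,[0.012,0,0.0043],[0,0,0]],[1,[0.0113,0,0.0062],[0,0,0]],[1,[0.0101,0,0.008],[0,0,0]],[1,[0,0,0],[0,0,0]]]'
python3 d.py 1.9 163 86.5
```

```text
time: 30.2
tool_pos: [0.5238, 0.0943, 0.1739]
ee_rot: [2.621, -0.002, 1.723]
wrist_force: [-3.3, 1.5, 3.8]
width: 0.0115
finger_force: 30.0
nest-frame tcp [  2.  163.1  89.2] need tool shift mm [-0.1 -0.   2.7] turn [-0.15 -0.15 -0.01] F nest [-1.4  3.   5.4] t 30.4
```

```bash
python3 -m crank '[[1,[0.0085,0,0.0098],[0,0,0]],[1,[0.007,0,0.0112],[0,0,0]],[1,[0.005,0,0.012],[0,0,0]],[1,[0,0,0],[0,0,0]]]'
python3 d.py 1.9 183.5 56
python3 -m crank '[[1,[0.003,0,0.0125],[0,0,0]],[1,[0.001,0,0.0128],[0,0,0]],[1,[0,0,0],[0,0,0]],[1,[0,0,0],[0,0,0]]]'
python3 d.py 1.9 187.6 31
```

```text
time: 30.8
tool_pos: [0.5371, 0.1191, 0.1447]
ee_rot: [2.62, -0.007, 1.724]
wrist_force: [-1.3, 8.9, 2.6]
width: 0.0117
finger_force: 30.0
nest-frame tcp [  1.9 185.6  55.6] need tool shift mm [-2.1 -0.  -0.4] turn [-0.13 -0.4  -0.12] F nest [0.6 8.3 1.8] t 31.0
time: 31.4
tool_pos: [0.549, 0.1256, 0.1227]
ee_rot: [2.62, -0.009, 1.723]
wrist_force: [0.7, 11.5, 0.5]
width: 0.0117
finger_force: 30.0
nest-frame tcp [  1.9 190.2  30.1] need tool shift mm [-2.6 -0.  -0.9] turn [-0.12 -0.48 -0.17] F nest [ 2.2 11.  -0.7] t 31.6
```

```bash
python3 -m crank '[[1,[-0.002,0,0.0015],[0,0,0]],[1,[0,0,0.001],[0,0,0]],[1,[0,0,0],[0,0,0]],[1,[0,0,0],[0,0,0]]]'
python3 d.py 1.9 187.6 31
```

```text
time: 32.0
tool_pos: [0.5497, 0.1256, 0.1215]
ee_rot: [2.62, -0.012, 1.725]
wrist_force: [-7.0, 16.5, 6.4]
width: 0.0117
finger_force: 30.0
nest-frame tcp [  1.9 190.2  28.7] need tool shift mm [-2.5 -0.  -2.4] turn [-0.13 -0.68 -0.2 ] F nest [-0.9 16.9  7.8] t 32.2
```

```bash
python3 -m crank '[[1,[0.002,0,0.001],[0,0,0]],[1,[0,0,0.001],[0,0,0]],[1,[0,0,0],[0,0,0]],[1,[0,0,0],[0,0,0]]]'
python3 d.py 1.9 187.6 31
```

```text
time: 32.6
tool_pos: [0.5507, 0.1258, 0.1197]
ee_rot: [2.62, -0.008, 1.724]
wrist_force: [-6.1, 10.8, 5.6]
width: 0.0118
finger_force: 30.0
nest-frame tcp [  2.  190.3  26.6] need tool shift mm [-2.6 -0.1 -4.5] turn [-0.13 -0.47 -0.15] F nest [-1.3 11.6  7.3] t 32.8
```

```bash
python3 -m crank '[[0.6,[0,0,0],[0,0,0]],[0.6,[0,0,0],[0,0,0]],[0.6,[0,0,0],[0,0,0]],[0.6,[0,0,-0.04],[0,0,0]],[0.6,[0,0,-0.04],[0,0,0]],[0.6,[0,-0.04,-0.04],[0,0,0]],[0.6,[0,-0.04,-0.04],[0,0,0]],[0.6,[0,-0.04,0],[0,0,0]]]'
python3 - <<'E'
from g import *
from bench import vision
N=nest(); O=NC+N@[.0019,-.001,0]
for n in("top","side"):
    np.savez(n+"6.npz",**vision.snapshot(n)); d=np.load(n+"6.npz"); X=(cloud(d)-O)@N*1e3
    Q=X[(abs(X[...,0])<12)&(X[...,1]>112)&(X[...,1]<235)&(X[...,2]>25)&(X[...,2]<190)]
    for a in range(112,232,12):
        w=Q[(Q[:,1]>=a)&(Q[:,1]<a+12)]
        if len(w): print(n,a,len(w),np.round(np.median(w,0),1),np.round(w[:,2].max(),1))
t=np.load("top6.npz");s=np.load("side6.npz")
cv2.imwrite("pics/h6.png",np.hstack([crop(t["color"],255,145,100,87,4),crop(s["color"],280,130,100,87,4)]))
E
```

```text
time: 33.6
tool_pos: [0.3829, 0.0964, 0.2003]
ee_rot: [2.61, -0.001, 1.721]
wrist_force: [0.6, 0.7, 1.6]
width: 0.0374
finger_force: 0.0
top 112 27 [  2.8 116.7  52.2] 64.3
top 124 16 [  0.9 128.4  56.8] 63.7
top 136 10 [  1.  142.4  60.3] 65.3
top 148 15 [  1.8 156.   66.1] 72.8
top 160 12 [  1.8 167.1  67. ] 76.1
top 172 15 [  3.1 177.5  71.6] 78.0
top 184 13 [  1.6 190.6  73.5] 78.7
top 196 14 [  2.6 203.5  75.8] 82.1
top 208 5 [ -1.2 211.7  76.9] 80.2
side 112 8 [ -0.7 117.8  51. ] 62.4
side 124 7 [  0.5 128.7  57.5] 60.0
side 136 5 [ -1.2 141.3  55.8] 59.3
side 148 11 [  0.7 153.7  62.9] 68.8
side 160 8 [ -0.4 169.8  65.2] 72.7
side 172 9 [  0.5 181.2  68.3] 77.7
side 184 7 [  3.3 192.   71.3] 76.9
side 196 5 [  1.  201.   76.2] 78.2
side 208 2 [  1.6 210.1  72.4] 76.5
```

View pics/h6.png

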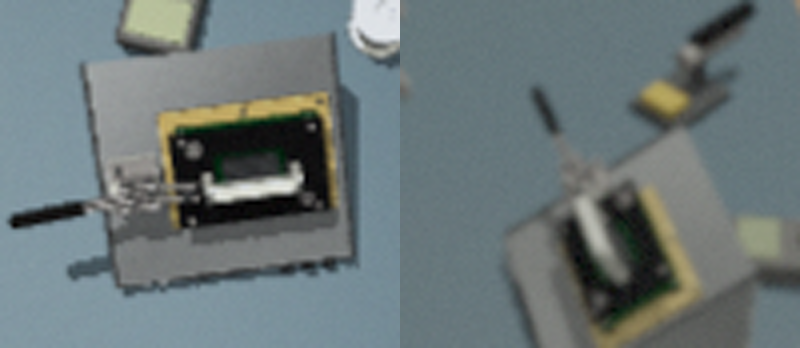

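The last picture shows the arm's pad over the plate's +y end, but the handle (258–275, 200) still rises about 12°, so the clamp isn't fully shut: the pads slipped. I'll push the grip down from above with closed fingertips.

```bash
python3 d.py 1.9 202 130
```

```text
nest-frame tcp [-110.6  186.5  176.3] need tool shift mm [ 15.6 112.6  46. ] turn [-0.2  -0.06 -0.1 ] F nest [ 0.5  0.2 -0.3] t 33.9
```

```bash
python3 -m crank '[[1,[0.0155,0.04,0],[0,0,0]],[1,[0,0.04,0],[0,0,0]],[1,[0,0.0326,0],[0,0,0]],[1,[0,0,0.03],[0,0,0]],[1,[0,0,0.03],[0,0,0]],[1,[0,0,0.02],[0,0,0]],[1,[0,0,0],[0,0,0]],[1,[0,0,0],[0,0,0]]]'
python3 d.py 1.9 202 58
```

```text
time: 34.7
tool_pos: [0.5166, 0.1329, 0.1808]
ee_rot: [2.622, -0.002, 1.722]
wrist_force: [-0.6, 0.2, 0.8]
width: 0.0006
finger_force: 0.0
nest-frame tcp [  5.  202.4  97. ] need tool shift mm [-0.4 -3.  39. ] turn [-0.1  -0.1  -0.06] F nest [ 0.  -0.2  0.2] t 34.9
```

```bash
python3 -m crank '[[1,[0,-0.003,0.01],[0,0,0]],[1,[0,0,0.008],[0,0,0]],[1,[0,0,0.006],[0,0,0]],[1,[0,0,0.005],[0,0,0]],[1,[0,0,0],[0,0,0]],[1,[0,0,0],[0,0,0]]]'
python3 d.py 1.9 202 58
python3 -m crank '[[1,[0,0,0.003],[0,0,0]],[1,[0,0,0.003],[0,0,0]],[1,[0,0,0],[0,0,0]],[1,[0,0,0],[0,0,0]]]'
python3 d.py 1.9 202 58
```

```text
time: 35.5
tool_pos: [0.5272, 0.1343, 0.1537]
ee_rot: [2.622, -0.001, 1.722]
wrist_force: [-0.1, -0.2, -0.2]
width: 0.0004
finger_force: 0.0
nest-frame tcp [1.000e-01 2.021e+02 6.720e+01] need tool shift mm [-0.2  1.9  9.1] turn [-0.22 -0.07 -0.05] F nest [-0.5  0.1 -0.1] t 35.7
time: 36.1
tool_pos: [0.5304, 0.1349, 0.149]
ee_rot: [2.621, -0.002, 1.722]
wrist_force: [-0.1, 0.9, 0.5]
width: 0.0003
finger_force: 0.2
nest-frame tcp [  0.3 202.3  61.3] need tool shift mm [-0.3  1.6  3.3] turn [-0.19 -0.08 -0.05] F nest [0.1 0.2 0.1] t 36.3
```

```bash
python3 -m crank '[[1,[0,0,0.003],[0,0,0]],[1,[0,0,0],[0,0,0]]]'
python3 d.py 1.9 202 58
python3 -m crank '[[1,[0,0,0.003],[0,0,0]],[1,[0,0,0],[0,0,0]]]'
python3 - <<'E'
from g import *
from bench import vision
N=nest(); O=NC+N@[.0019,-.001,0]
for n in("top","side"):
    np.savez(n+"7.npz",**vision.snapshot(n)); d=np.load(n+"7.npz"); X=(cloud(d)-O)@N*1e3
    Q=X[(abs(X[...,0])<12)&(X[...,1]>112)&(X[...,1]<195)&(X[...,2]>25)&(X[...,2]<190)]
    for a in range(112,192,12):
        w=Q[(Q[:,1]>=a)&(Q[:,1]<a+12)]
        if len(w): print(n,a,len(w),np.round(np.median(w,0),1),np.round(w[:,2].max(),1))
E
python3 d.py 1.9 202 58
```

```text
time: 36.5
tool_pos: [0.5318, 0.1354, 0.1464]
ee_rot: [2.621, -0.002, 1.722]
wrist_force: [-0.5, 0.7, 1.2]
width: 0.0002
finger_force: 0.4
nest-frame tcp [  0.4 202.5  58.3] need tool shift mm [-0.5  1.5  0.3] turn [-0.18 -0.11 -0.06] F nest [-0.   0.8  0.8] t 36.7
time: 36.9
tool_pos: [0.5323, 0.1354, 0.1461]
ee_rot: [2.622, -0.002, 1.722]
wrist_force: [-16.5, -3.5, 14.3]
width: 0.0006
finger_force: 10.3
top 112 26 [  2.6 116.5  51.9] 58.5
top 124 13 [  2.9 128.8  55. ] 58.1
top 136 10 [  1.9 142.3  55.9] 60.4
top 148 13 [  2.3 153.8  56.3] 61.0
top 160 21 [  1.2 169.9  58.5] 183.8
top 172 31 [  0.2 177.4 177.2] 183.1
top 184 6 [  2.7 185.3  55.4] 60.5
side 112 9 [ -1.1 116.9  51.2] 54.6
side 124 5 [ -1.2 134.7  50.9] 56.3
side 136 3 [  3.5 139.7  53.7] 59.0
side 148 7 [  1.1 151.8  48.9] 54.5
side 160 34 [-1.000e-01  1.682e+02  1.646e+02] 179.6
side 172 26 [ -2.  179.6 177.5] 189.9
side 184 75 [-1.000e-01  1.922e+02  1.034e+02] 181.4
nest-frame tcp [  0.6 202.5  57.8] need tool shift mm [-0.5  1.3 -0.2] turn [-0.23 -0.09 -0.03] F nest [-6.7 -0.2 20. ] t 37.2
```

There's a hard stop at 57.8 mm, where the grip's top should be at 58 mm when shut. I'll back away, check it stays, and hand in.

```bash
python3 -m crank '[[1,[0,0,-0.02],[0,0,0]],[1,[0,0,-0.04],[0,0,0]],[1,[0,0,-0.04],[0,0,0]],[1,[0,-0.04,-0.03],[0,0,0]],[1,[0,-0.04,0],[0,0,0]],[1,[0,-0.04,0],[0,0,0]],[1,[0,0,0],[0,0,0]],[1,[0,0,0],[0,0,0]]]'
python3 - <<'E'
from g import *
from bench import vision
N=nest(); O=NC+N@[.0019,-.001,0]
d=vision.snapshot("top"); np.savez("top8.npz",**d); X=(cloud(d)-O)@N*1e3
Q=X[(abs(X[...,0])<12)&(X[...,1]>112)&(X[...,1]<230)&(X[...,2]>25)&(X[...,2]<190)]
for a in range(112,228,16):
    w=Q[(Q[:,1]>=a)&(Q[:,1]<a+16)]
    if len(w): print(a,len(w),np.round(np.median(w,0),1))
for x in(38,-38):   # plate top height (expect 30)
    for y in(-40,40):
        w=X[(abs(X[...,0]-x)<5)&(abs(X[...,1]-y)<8)]; w=w[(w[:,2]>15)&(w[:,2]<60)]; print(x,y,len(w),np.round(np.median(w[:,2]),1))
E
```

```text
time: 38.0
tool_pos: [0.3666, 0.1099, 0.1969]
ee_rot: [2.62, -0.002, 1.722]
wrist_force: [-0.2, 0.2, 1.2]
width: 0.0004
finger_force: 0.0
112 31 [  4.1 117.5  52.2]
128 15 [ -1.4 136.2  54. ]
144 17 [  2.8 152.9  56.7]
160 16 [  2.5 167.6  55.9]
176 19 [  1.7 184.9  57.7]
192 15 [  1.9 201.7  55.5]
208 9 [-1.000e-01  2.127e+02  5.430e+01]
38 -40 10 31.6
38 40 12 31.5
-38 -40 12 31.4
-38 40 13 32.1
```

```bash
python3 -c "
from bench import robot
print(robot.close_job())"
```

```text
the job is handed in; nothing more can be done
None
```

The board and hold-down plate are fully down on the pins, the toggle clamp is shut on the plate and released, and the job was handed in at about 38 s.

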